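Load, contact-spray and cover a tray of capacitors

TASK

Stand every capacitor from the blue mat upright, terminals up, in the divided tray, one to a cell and down on the cell floor. When all are in and the hood is still wide open, press the white nozzle cap of the clamped spray can fully down for a short burst and let it spring up again; then swing the clear hood fully shut over the tray without slamming it. Leave the other things on the bench where they are.

Things in the scene. Friction and masses are not known exactly. Their poses are not given: they have to be found in the camera images.
- tray: Fixed black tray, 136 (x) x 202 (y) x 32 mm, 2 x 3 cells. Origin: centre of its underside. Floor, walls and dividers 4 mm thick, dividers 29 mm high. Cells are 62 mm square inside, centres at x = -33, 33 and y = -66, 0, 66 mm in its frame. The hood's hinge line runs along its x at y = 104, z = 32 mm.
- hood (a joint): Angle of the clear green-edged hood (open-bottomed box 144 (x) x 212 x 50 mm, 250 g), hinged on the tray's +y rim. 0 rad = shut, its flat top 82 mm above the table; it opens upwards towards the tray's +y side, to 2.2 rad. Starts at 1.85 to 2.15, leaning away from the tray. Stiff hinge (0.36 N m friction): stays at any angle, needs up to 4 N at its free edge.
- hood_edge (a point): Middle of the top outer edge of the hood on its free side, 212 mm from the hinge and 50 mm above the hood's rim; its axes turn with the hood (parallel to the tray's when closed; z is the outward normal of the flat top).
- can: Fixed yellow aerosol can of contact spray, 53 mm in diameter, clamped upright in a steel holder with an 84 mm square base plate, standing beyond the tray's -y side; its spray hole points along its +y, to the tray. Origin: centre of the underside of the holder. The whole stands 192 mm high.
- nozzle (a joint): Travel of the sprung white nozzle cap on top of the can: 0 m = up, 0.006 m = fully down. The spring resists with 2.4 N at first and 6 N fully down, and lifts the cap again when let go.
- nozzle_top (a point): Centre of the top of the nozzle cap (white, 26 mm in diameter, 18 mm high), 192 mm above the table when up; it moves straight down.
- mat: Thin blue mat stuck to the table, 270 (x) x 230 (y) mm, flush with the surface for practical purposes, on which the capacitors start. Origin: centre of its underside.
- cap1: Capacitor: dark blue can with a bright band near the top, 40 mm in diameter, 56 mm high plus two brass screw terminals on top, 6 mm high (seen only, without contact); 80 to 130 g; its plastic foot slides easily. Origin: centre of its underside, z up its axis. Standing on the mat at the start, or absent: four to six of the six are there.
- cap2: Capacitor: dark blue can with a bright band near the top, 40 mm in diameter, 56 mm high plus two brass screw terminals on top, 6 mm high (seen only, without contact); 80 to 130 g; its plastic foot slides easily. Origin: centre of its underside, z up its axis. Standing on the mat at the start, or absent: four to six of the six are there.
- cap3: Capacitor: dark blue can with a bright band near the top, 40 mm in diameter, 56 mm high plus two brass screw terminals on top, 6 mm high (seen only, without contact); 80 to 130 g; its plastic foot slides easily. Origin: centre of its underside, z up its axis. Standing on the mat at the start, or absent: four to six of the six are there.
- cap4: Capacitor: dark blue can with a bright band near the top, 40 mm in diameter, 56 mm high plus two brass screw terminals on top, 6 mm high (seen only, without contact); 80 to 130 g; its plastic foot slides easily. Origin: centre of its underside, z up its axis. Standing on the mat at the start, or absent: four to six of the six are there.
- cap5: Capacitor: dark blue can with a bright band near the top, 40 mm in diameter, 56 mm high plus two brass screw terminals on top, 6 mm high (seen only, without contact); 80 to 130 g; its plastic foot slides easily. Origin: centre of its underside, z up its axis. Standing on the mat at the start, or absent: four to six of the six are there.
- cap6: Capacitor: dark blue can with a bright band near the top, 40 mm in diameter, 56 mm high plus two brass screw terminals on top, 6 mm high (seen only, without contact); 80 to 130 g; its plastic foot slides easily. Origin: centre of its underside, z up its axis. Standing on the mat at the start, or absent: four to six of the six are there.
- transformer: Small loose dark transformer, 36 x 30 x 24 mm, standing on the mat; not part of the job. Origin: centre of its underside.
- tape: Roll of yellow tape lying flat, 72 mm in diameter, 19 mm high; not part of the job. Origin: centre of its underside.
- heatsink: Finned aluminium heat sink, 70 x 90 x 35 mm; not part of the job. Origin: centre of its underside.
- driver: Screwdriver lying on the table, along its own x; not part of the job. Origin: centre of its underside.
- wrench: Wrench, 140 mm long, lying along its own x; not part of the job. Origin: centre of its underside.
- housing: Grey unit on a white base plate, 110 x 150 x 66 mm; not part of the job. Origin: centre of its underside.
Mind the look-alikes: they are no part of the job. What is shaped like the cap3 but red is not meant.

How it is judged:
By the outcome, as a careful person would: the job done as asked, in the order asked, and still so for the second after the job is handed in, with the robot touching nothing.
Of cap1, cap2, cap3, cap4, cap5, cap6 only 4 to 6 are there at a start; the rules pass over those that are not, and their reading is None.
At some moment in a run one of cap1, cap2, cap3, cap4, cap5, cap6 may be knocked a few centimetres aside while the robot is not near it.
It also fails if it takes over 210 s, if anything falls off the work surface, if the arm or the gripper's body presses on something with over 40 N, if the wrist force passes 120 N, or if a joint passes its speed limit or range.

ROBOT

A 6-joint arm with a two-finger parallel gripper is mounted at the origin on the work surface. World frame = base frame: x ahead of the robot, y to its left, z up, the work surface at z = 0. Lengths are in m, angles in degrees, forces in N, time in s.
With the tool pointing down it reaches from about 0.3 to 0.75 m from the base axis. Payload 8.5 kg.
Tool frame: the origin (TCP) lies on the centre line of the jaws, within the pads' length; the fingertips stand 19 mm ahead of it and the grasp point (between the pads) is the TCP (env.tcp_to_tips is the z of the fingertips in the tool frame, in m); z points along the fingers, y is the line along which they close (so a half turn about z gives the same grasp; the last joint's range is limited). The gripper opens to 85 mm and grips with 20 to 120 N. Pads are 22 mm wide; open, the fingers measure 114 mm over their backs; the gripper's body (76 mm by 85 mm) begins 54 mm behind the grasp point. The pads swing forward as they close: fully open they stand 13 mm farther back than shut.
Start: joints at [-81.205, 21.807, 74.336, -0, 83.858, -12.336], TCP at [0.198, -0.513, 0.25] pointing down, gripper open.
Joint ranges: [-178.18, 178.18], [-50.72, 133.34], [12.68, 142.11], [-81.47, 261.47], [9.98, 163.14], [-165.26, 165.26]. Speed limits (degrees/s): [136.94, 136.94, 180, 180, 180, 180].

INTERFACE

Orientations are given as a 3x3 rotation matrix whose columns are the frame's x, y, z axes.
In Python, from rig import env gives the robot as it stands.
- The arm moves only by the tool servo_tool, never from a script. Its argument "steps" is a list of rows, each an object of numbers: "tx", "ty", "tz": the shift along the world's x, y, z in cm; "yaw": the turn about the world's z in degrees; "claw": the finger opening in cm, from 0 to 8.54. In form: [{"tx": .., "ty": .., "tz": .., "yaw": .., "claw": ..}, ...]. A call has 1 to 20 rows; each row shifts and turns the commanded pose from where the row before left it; what a row does not reach is not made up. A row lasts 1/10 s, in which the tool goes at most 50 mm and 8.59 degrees, less where a joint would pass 70% of its speed; a pose out of reach is approached as far as the arm can. A call with a gripper value outside its range is refused whole. The fingers move at their own pace and stop on an object; "newtons" is the grip in N (left out, the last holds). Time passes only in rows, so rows that do not move let the fingers close. It gives the time, the measured TCP pose, the force, the opening and the grip force at its end, in the units of the state.
- env.observe(): the state, without advancing time (a new reading comes with each control period).
- env.get_image(name): name is "scene" or "top" or "wrist"; returns (picture, depth): 384x512x3 uint8, red, green, blue; 384x512 float32, m along the optical axis (not along the pixel's ray), 0 where there is no reading.
- env.camera_model(name): a dict with "fovy" (degrees; the focal length in pixels is half the picture's height over the tangent of half this angle, whatever the lens; pixels are square), "cx", "cy" (the principal point, pixels), "T" (4x4, takes a point from camera to world coordinates). Camera axes: x right, y down, z forward; pixel columns grow to the right and rows downward; lengths in m; the calibration is good to about 2 mm. A picture is of the moment at which its call begins: read the wrist's pose just before it. camera_model takes no time and is no camera call; for the wrist camera it gives the pose at the moment of the call.
- env.close_job(): hands the job in; it is judged then, once.
The state is a dict: "time_s": time; "q": joint angles; "qvel": joint speeds; "joint_efforts": joint torques, N m; "position": TCP position; "tool_rot": TCP orientation; "ft_force": force on the tool from outside, world axes, zero at the start; "wrist_torque": the same for the moment, N m; "grip_width": finger opening in m; "gripper_force": force on a finger pad.
Only numpy, scipy, OpenCV 4.12 (cv2) and the standard library are available. Lean on these libraries where they do the work, as an engineer would, in place of code of your own. Each camera call takes 0.05 s, during which the arm holds its last target. There are 200 camera calls.

## Working session

There is one attempt and no reset: what is moved stays moved. The work goes in short steps, Python scripts to look and compute and a tool call to move; the robot and the scene stay as the last step left them, time stands still between calls to the robot, and variables do not carry over. Pictures are saved under pics/ and viewed, at most 14 in all, crops included, and the job is handed in when it is done.

Besides the shell and the picture viewer there is one more tool, called after "Call:" as name(argument=value, ...) on one line, values as JSON. servo_tool: Moves the arm, as the interface text tells. Its arguments: {"type":"object","properties":{"steps":{"type":"array"},"newtons":{"type":"number"}},"required":["steps"]}

```bash
mkdir -p pics
cat > h.py <<'E'
import numpy as np,cv2,os
from rig import env
def snap(n,tag):
    m=env.camera_model(n); im,d=env.get_image(n)
    np.savez(f'pics/{tag}.npz',im=im,d=d,T=m['T'],f=192/np.tan(np.radians(m['fovy']/2)),c=[m['cx'],m['cy']])
    cv2.imwrite(f'pics/{tag}.png',cv2.cvtColor(im,cv2.COLOR_RGB2BGR)); return load(tag)
def load(tag): return np.load(f'pics/{tag}.npz')
def cloud(s):
    d=s['d'];v,u=np.mgrid[:d.shape[0],:d.shape[1]]
    P=np.stack([(u-s['c'][0])/s['f']*d,(v-s['c'][1])/s['f']*d,d],-1)
    return P@s['T'][:3,:3].T+s['T'][:3,3]
def ray(s,u,v,z):
    r=s['T'][:3,:3]@np.array([(u-s['c'][0])/s['f'],(v-s['c'][1])/s['f'],1]);o=s['T'][:3,3]
    return o+r*(z-o[2])/r[2]
E
python3 - <<'E'
from h import *
a=snap('top','top0');b=snap('scene','sc0')
o=env.observe();print({k:o[k] for k in('time_s','position','tool_rot','grip_width')},env.tcp_to_tips)
for s in(a,b):print(s['T'].round(3),s['f'],s['c'])
E
```

```text
{'time_s': 0.1, 'position': array([ 0.19822582, -0.51279502,  0.24976987]), 'tool_rot': array([[ 9.32757612e-01,  3.60504078e-01, -2.16254897e-04],
       [ 3.60504053e-01, -9.32756789e-01,  1.26521484e-03],
       [ 2.54401885e-04, -1.25809954e-03, -9.99999176e-01]]), 'grip_width': 0.08563109630290838} 0.019
[[ 0.017 -0.973  0.229  0.34 ]
 [-1.    -0.016  0.007  0.018]
 [-0.003 -0.229 -0.973  1.154]
 [ 0.     0.     0.     1.   ]] 378.06919016266903 [259.99014605 191.036294  ]
[[ 4.100e-02  7.220e-01 -6.900e-01  1.538e+00]
 [ 9.990e-01 -3.000e-02  2.800e-02 -7.000e-03]
 [-1.000e-03 -6.910e-01 -7.230e-01  1.157e+00]
 [ 0.000e+00  0.000e+00  0.000e+00  1.000e+00]] 472.9462999984075 [263.46969316 190.60550937]
```

View pics/top0.png

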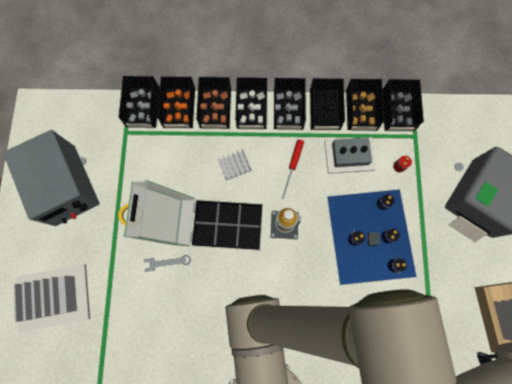

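View pics/sc0.png

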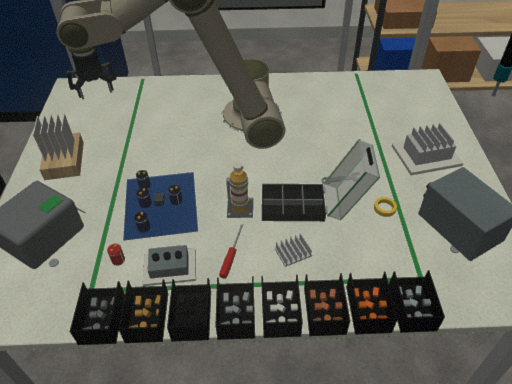

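Four dark-blue capacitors stand on the mat: top view (387,201), (392,236), (357,238), (400,265). The transformer is at (374,239). The red look-alike at (403,163) is off the mat and not meant. The tray is at (228,225), the can at (287,218), and the hood is open at (160,213).

Run:
```python
from h import *
from scipy import ndimage as N
for t in('top0','sc0'):
    s=load(t);P=cloud(s);x,y,z=P[...,0],P[...,1],P[...,2];im=s['im'].astype(int);ok=s['d']>0
    print(t)
    m=ok&(z>.045)&(z<.075)&(x>.2)&(x<.62)&(y<-.1)&(y>-.6)
    L,n=N.label(m)
    for i in range(1,n+1):
        k=L==i
        if k.sum()<15:continue
        q=P[k];lo,hi=np.percentile(q,2,0),np.percentile(q,98,0);print(k.sum(),((lo+hi)/2).round(4),(hi-lo).round(3),im[k].mean(0).round())
    m=ok&(z>.17)&(z<.2)&(abs(y)<.25)&(x>.25)&(x<.5)&(y<.05);q=P[m]
    if len(q):print('noz',len(q),q.min(0).round(4),q.max(0).round(4),np.median(q,0))
    # tray rim
    m=ok&(z>.022)&(z<.038)&(y>-.03)&(y<.3)&(x>.2)&(x<.5)&(im.max(-1)<70);q=P[m].astype(np.float32)
    r=cv2.minAreaRect(q[:,:2]*1000);print('tray',len(q),r,cv2.boxPoints(r).round(),np.median(q[:,2]))
# enlarged crops
a=cv2.imread('pics/top0.png');cv2.imwrite('pics/crop1.png',cv2.resize(a[140:300,100:430],None,fx=2.4,fy=2.4,interpolation=cv2.INTER_CUBIC))
```

```text
top0
204 [ 0.5677 -0.568   0.0601] [0.095 0.059 0.028] [42. 43. 43.]
154 [ 0.5743 -0.3499  0.0557] [0.036 0.036 0.016] [50. 46. 46.]
68 [ 0.5152 -0.5778  0.0505] [0.028 0.042 0.01 ] [153. 147. 132.]
166 [ 0.4722 -0.3582  0.0559] [0.036 0.036 0.018] [50. 48. 47.]
162 [ 0.4641 -0.2587  0.0567] [0.038 0.036 0.015] [51. 48. 48.]
175 [ 0.3871 -0.3731  0.0557] [0.035 0.037 0.018] [54. 51. 51.]
noz 202 [ 0.2614 -0.0585  0.17  ] [0.5    0.0499 0.1999] [0.28779313 0.01773568 0.18591823]
tray 129 ((464.577392578125, 126.0642318725586), (199.2189178466797, 68.90591430664062), 89.9942398071289) [[430.  26.]
 [499.  26.]
 [499. 226.]
 [430. 226.]] 0.031588286
sc0
100 [ 0.3914 -0.3686  0.0539] [0.038 0.036 0.016] [61. 58. 53.]
111 [ 0.4687 -0.2539  0.055 ] [0.041 0.038 0.016] [50. 49. 48.]
109 [ 0.4775 -0.3542  0.0548] [0.036 0.035 0.018] [50. 48. 45.]
137 [ 0.5934 -0.5507  0.0602] [0.051 0.034 0.028] [49. 51. 49.]
121 [ 0.5802 -0.3464  0.0537] [0.036 0.037 0.014] [50. 47. 46.]
noz 204 [ 0.2522 -0.0504  0.17  ] [0.4996 0.0498 0.1997] [0.28683443 0.0184633  0.18637549]
tray 155 ((465.3155517578125, 131.18202209472656), (201.69590759277344, 69.34635925292969), 89.45467376708984) [[430.  31.]
 [499.  30.]
 [501. 232.]
 [432. 232.]] 0.02755655
```

View pics/crop1.png

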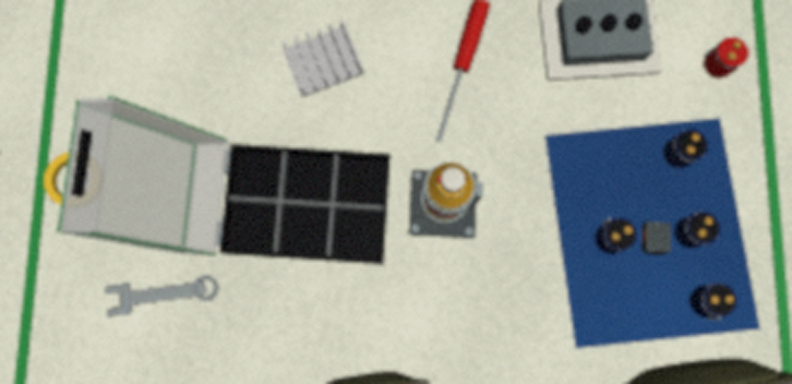

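Run:
```python
from h import *
s=load('top0');F=lambda u,v,z:ray(s,100+u/2.4-.3,140+v/2.4-.3,z)[:2].round(4)
for p in[(230,145),(389,155),(383,263),(221,252)]:print('tray',F(*p,.032))
print('cross',F(281,204,.032),F(334,207,.032),'noz',F(454,178,.192))
for p in[(412,171),(477,173),(474,236),(410,233)]:print('plate',F(*p,.005))
for p in[(689,145),(622,234),(703,228),(722,300)]:print('cap',F(*p,.062))
print('trafo',F(657,235,.024))
t=load('sc0');P=cloud(t);im=t['im'].astype(int)
for q,T in((load('top0'),'t'),(t,'s')):
  P=cloud(q);z=P[...,2];k=(q['d']>0)&(z>.187)&(z<.197)&(P[...,0]>.3)&(P[...,0]<.45)&(abs(P[...,1]+.03)<.08);print(T,k.sum(),P[k].mean(0),P[k].min(0),P[k].max(0))
  k=(q['d']>0)&(z>.1)&(P[...,0]>.3)&(P[...,0]<.52)&(P[...,1]>.15)&(P[...,1]<.45);Q=P[k]
  if k.sum(): i=Q[:,2].argmax();print('hoodmax',Q[i],Q[:,1].max(),Q.mean(0))
```

```text
tray [0.5717 0.2211]
tray [0.5622 0.02  ]
tray [0.4272 0.0252]
tray [0.4373 0.2246]
cross [0.4978 0.1534] [0.4952 0.0873] noz [ 0.5065 -0.0505]
plate [ 0.5471 -0.0098]
plate [ 0.5459 -0.0932]
plate [ 0.4651 -0.089 ]
plate [ 0.4675 -0.0081]
cap [ 0.5748 -0.3481]
cap [ 0.4642 -0.2612]
cap [ 0.4731 -0.3588]
cap [ 0.3884 -0.3758]
trafo [ 0.4681 -0.3143]<stdin>:10: RuntimeWarning: Mean of empty slice.
  ret = um.true_divide(
Traceback (most recent call last):
ValueError: zero-size array to reduction operation minimum which has no identity
```

Call:
servo_tool(steps=[{"tx": 3.15, "ty": 2.1, "tz": 1, "yaw": -2.65, "claw": 7}, {"tx": 3.15, "ty": 2.1, "tz": 1, "yaw": -2.65, "claw": 7}, {"tx": 3.15, "ty": 2.1, "tz": 1, "yaw": -2.65, "claw": 7}, {"tx": 3.15, "ty": 2.1, "tz": 1, "yaw": -2.65, "claw": 7}, {"tx": 3.15, "ty": 2.1, "tz": 1, "yaw": -2.65, "claw": 7}, {"tx": 3.15, "ty": 2.1, "tz": 1, "yaw": -2.65, "claw": 7}, {"tx": 3.15, "ty": 2.1, "tz": 1, "yaw": -2.65, "claw": 7}, {"tx": 3.15, "ty": 2.1, "tz": 1, "yaw": -2.65, "claw": 7}, {"tx": 0}, {"tx": 0}], newtons=40)

```text
invalid input at $.steps[8]: expected keys tx, ty, tz, yaw, claw
```

```bash
cat >> h.py <<'E'
from scipy import ndimage as N
def caps(s,box=(.3,.65,-.48,-.18),lo=.048,hi=.066):
    P=cloud(s);x,y,z=P[...,0],P[...,1],P[...,2];o=s['T'][:3,3]
    k=(s['d']>0)&(z>lo)&(z<hi)&(x>box[0])&(x<box[1])&(y>box[2])&(y<box[3])
    L,n=N.label(k);r=[]
    for i in range(1,n+1):
        q=P[L==i]
        if len(q)<40: continue
        c,rad=cv2.minEnclosingCircle((q[:,:2]*1000).astype(np.float32));r.append((np.round(c,1),round(rad,1),len(q)))
    return r
E
python3 - <<'E'
from h import *
o=env.observe();print(o['time_s'],o['position'],o['tool_rot'].round(3),o['grip_width'],o['ft_force'])
s=snap('wrist','w0')
for r in caps(s,lo=.0525,hi=.0585):print(r)
for r in caps(snap('top','top1'),lo=.05):print('top',r)
for r in caps(snap('scene','sc1'),lo=.05):print('sc',r)
E
```

```text
0.1 [ 0.19822582 -0.51279502  0.24976987] [[ 0.933  0.361 -0.   ]
 [ 0.361 -0.933  0.001]
 [ 0.    -0.001 -1.   ]] 0.08563109630290838 [-0.26312604  0.71089467  0.35954854]
top (array([ 575.5, -350.6]), 20.3, 146)
top (array([ 472.8, -358.8]), 20.1, 156)
top (array([ 463.8, -258.3]), 20.3, 159)
top (array([ 388. , -373.6]), 20.4, 167)
sc (array([ 392.9, -365.7]), 24.3, 85)
sc (array([ 467.7, -255.2]), 21.5, 98)
sc (array([ 475.9, -354.6]), 21.5, 92)
sc (array([ 579. , -348.6]), 22.4, 106)
```

View pics/w0.png

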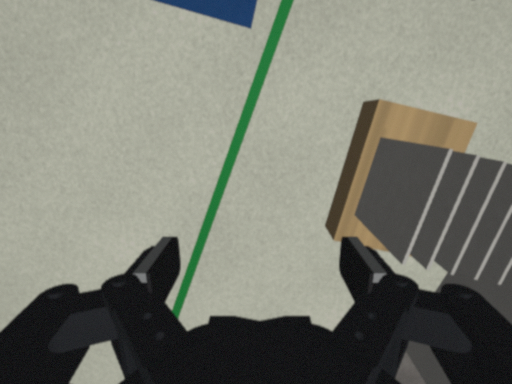

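The call was refused because every key is needed, so the arm hasn't moved and this wrist view shows only bench. I'm repeating the move.

Call:
servo_tool(steps=[{"tx": 3.15, "ty": 2.1, "tz": 1, "yaw": -2.65, "claw": 7}, {"tx": 3.15, "ty": 2.1, "tz": 1, "yaw": -2.65, "claw": 7}, {"tx": 3.15, "ty": 2.1, "tz": 1, "yaw": -2.65, "claw": 7}, {"tx": 3.15, "ty": 2.1, "tz": 1, "yaw": -2.65, "claw": 7}, {"tx": 3.15, "ty": 2.1, "tz": 1, "yaw": -2.65, "claw": 7}, {"tx": 3.15, "ty": 2.1, "tz": 1, "yaw": -2.65, "claw": 7}, {"tx": 3.15, "ty": 2.1, "tz": 1, "yaw": -2.65, "claw": 7}, {"tx": 3.15, "ty": 2.1, "tz": 1, "yaw": -2.65, "claw": 7}, {"tx": 0, "ty": 0, "tz": 0, "yaw": 0, "claw": 7}, {"tx": 0, "ty": 0, "tz": 0, "yaw": 0, "claw": 7}], newtons=40)

```text
time_s: 1.25
position: [0.4505, -0.3446, 0.3301]
tool_rot: [[1.0, 0.001, -0.0], [0.001, -1.0, 0.0], [-0.0, -0.0, -1.0]]
ft_force: [-0.2, 0.1, 0.2]
grip_width: 0.0703
gripper_force: 0.0
```

Run:
```python
from h import *
o=env.observe();print(o['time_s'],o['position'],o['tool_rot'].round(3),o['grip_width'],o['ft_force'])
s=snap('wrist','w1')
for r in caps(s,lo=.0525,hi=.0585):print(r)
for r in caps(s,lo=.05,hi=.066):print(r)
```

```text
1.25 [ 0.45052328 -0.3446463   0.33007837] [[ 1.     0.001 -0.   ]
 [ 0.001 -1.     0.   ]
 [-0.    -0.    -1.   ]] 0.07026482425758758 [-0.19715462  0.12443996  0.20800527]
(array([ 576.1, -351. ]), 20.0, 619)
(array([ 474.1, -359.8]), 20.0, 508)
(array([ 465. , -259.2]), 19.8, 495)
(array([ 389. , -373.8]), 19.9, 430)
(array([ 576.1, -351. ]), 20.1, 721)
(array([ 473.8, -359.6]), 20.1, 584)
(array([ 464.7, -259.1]), 20.2, 582)
(array([ 389. , -373.6]), 19.9, 499)
```

View pics/w1.png

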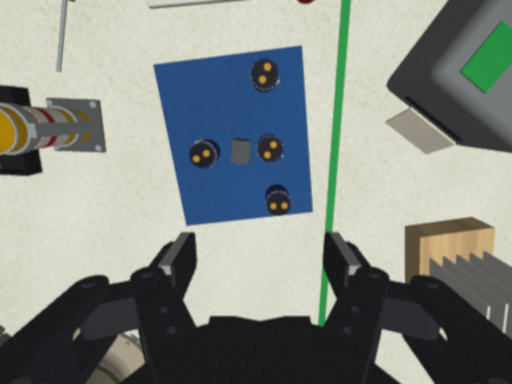

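The wrist view confirms four dark capacitors: (264,72), (203,153), (270,148) and (278,199). The transformer at (240,151) sits between two of them. I'm picking the far one first.

Call:
servo_tool(steps=[{"tx": 4.2, "ty": -0.2, "tz": -2, "yaw": 0, "claw": 7}, {"tx": 4.2, "ty": -0.2, "tz": -2, "yaw": 0, "claw": 7}, {"tx": 4.16, "ty": -0.24, "tz": -2, "yaw": 0, "claw": 7}, {"tx": 0, "ty": 0, "tz": -4, "yaw": 0, "claw": 7}, {"tx": 0, "ty": 0, "tz": -4, "yaw": 0, "claw": 7}, {"tx": 0, "ty": 0, "tz": -4, "yaw": 0, "claw": 7}, {"tx": 0, "ty": 0, "tz": -4, "yaw": 0, "claw": 7}, {"tx": 0, "ty": 0, "tz": -3.8, "yaw": 0, "claw": 7}, {"tx": 0, "ty": 0, "tz": -2, "yaw": 0, "claw": 7}, {"tx": 0, "ty": 0, "tz": 0, "yaw": 0, "claw": 7}, {"tx": 0, "ty": 0, "tz": 0, "yaw": 0, "claw": 3.5}, {"tx": 0, "ty": 0, "tz": 0, "yaw": 0, "claw": 3.5}, {"tx": 0, "ty": 0, "tz": 0, "yaw": 0, "claw": 3.5}, {"tx": 0, "ty": 0, "tz": 0, "yaw": 0, "claw": 3.5}, {"tx": 0, "ty": 0, "tz": 0, "yaw": 0, "claw": 3.5}], newtons=40)

```text
time_s: 2.8
position: [0.5764, -0.3523, 0.0544]
tool_rot: [[1.0, -0.001, 0.002], [-0.001, -1.0, -0.003], [0.002, 0.003, -1.0]]
ft_force: [-1.1, -1.7, 6.5]
grip_width: 0.0385
gripper_force: 40.8
```

Call:
servo_tool(steps=[{"tx": 0, "ty": 0, "tz": 2, "yaw": 0, "claw": 3.5}, {"tx": 0, "ty": 0, "tz": 4, "yaw": 0, "claw": 3.5}, {"tx": 0, "ty": 0, "tz": 5, "yaw": 0, "claw": 3.5}, {"tx": 0, "ty": 0, "tz": 5, "yaw": 0, "claw": 3.5}, {"tx": 0, "ty": 0, "tz": 5, "yaw": 0, "claw": 3.5}, {"tx": 0, "ty": 0, "tz": 4, "yaw": 0, "claw": 3.5}, {"tx": -0.3, "ty": 4, "tz": 0, "yaw": 0, "claw": 3.5}, {"tx": -0.3, "ty": 4, "tz": 0, "yaw": 0, "claw": 3.5}, {"tx": -0.3, "ty": 4, "tz": 0, "yaw": 0, "claw": 3.5}, {"tx": -0.3, "ty": 4, "tz": 0, "yaw": -0.4, "claw": 3.5}, {"tx": -0.3, "ty": 4, "tz": 0, "yaw": -0.4, "claw": 3.5}, {"tx": -0.3, "ty": 4, "tz": 0, "yaw": -0.4, "claw": 3.5}, {"tx": -0.3, "ty": 4, "tz": 0, "yaw": -0.4, "claw": 3.5}, {"tx": -0.3, "ty": 4, "tz": 0, "yaw": -0.4, "claw": 3.5}, {"tx": -0.3, "ty": 4, "tz": 0, "yaw": -0.4, "claw": 3.5}, {"tx": -0.3, "ty": 4, "tz": 0, "yaw": -0.4, "claw": 3.5}, {"tx": -0.3, "ty": 4, "tz": 0, "yaw": 0, "claw": 3.5}, {"tx": -0.3, "ty": 4, "tz": 0, "yaw": 0, "claw": 3.5}, {"tx": -0.3, "ty": 4, "tz": 0, "yaw": 0, "claw": 3.5}, {"tx": -0.1, "ty": 1.8, "tz": 0, "yaw": 0, "claw": 3.5}])

```text
time_s: 4.8
position: [0.5348, 0.1896, 0.3028]
tool_rot: [[0.999, -0.047, 0.0], [-0.047, -0.999, 0.001], [0.0, -0.001, -1.0]]
ft_force: [-0.6, -0.7, -1.9]
grip_width: 0.0382
gripper_force: 40.7
```

Run:
```python
from h import *
o=env.observe();print(o['time_s'],o['position'],o['tool_rot'].round(3),o['grip_width'],o['ft_force'])
s=snap('wrist','w2')
for r in caps(snap('top','top2')):print(r)
```

```text
4.8 [0.53481859 0.18957939 0.30276915] [[ 0.999 -0.047  0.   ]
 [-0.047 -0.999  0.001]
 [ 0.    -0.001 -1.   ]] 0.03817965187541986 [-0.55449579 -0.74858309 -1.85777474]
(array([ 473.2, -359.2]), 20.2, 160)
(array([ 464.1, -259. ]), 20.2, 158)
(array([ 387.1, -373.7]), 20.7, 165)
```

View pics/w2.png

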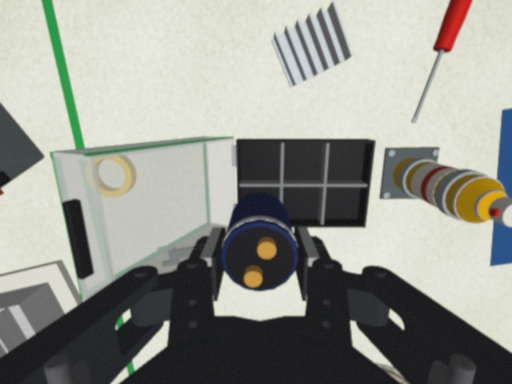

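The cap is held with its terminals up. The tray corners are at (237,139), (375,140) and (367,227), and the divider crossings at about (281,184) and (325,185). I'm checking the tray pose from here.

```bash
python3 - <<'E'
from h import *
s=load('w2');o=env.observe()
for p in[(237,139),(375,140),(367,227),(281,184),(325,185),(239,184),(371,185)]:print(p,ray(s,*p,.031)[:2].round(4))
P=cloud(s);z=P[...,2];k=(s['d']>0)&(z>.024)&(z<.04)&(s['im'].max(-1)<70)
k[:, :236]=0;k[:,380:]=0;q=(P[k][:,:2]*1000).astype(np.float32);print(cv2.boxPoints(cv2.minAreaRect(q)).round(1))
k=(s['d']>0)&(z>.1)&(P[...,0]>.4)&(P[...,0]<.6)&(P[...,1]<0)&(P[...,1]>-.12);q=P[k&(z>.187)&(z<.197)];print('noz',len(q),q.min(0).round(4),q.max(0).round(4))
print(env.camera_model('wrist')['T'].round(3))
E
python3 - <<'E'
import cv2
a=cv2.imread('pics/w2.png')
cv2.imwrite('pics/c2.png',cv2.resize(a[120:245,220:512],None,fx=2.7,fy=2.7,interpolation=cv2.INTER_CUBIC))
E
```

```text
(237, 139) [0.5737 0.2208]
(375, 140) [0.5631 0.0218]
(367, 227) [0.4276 0.0248]
(281, 184) [0.5039 0.159 ]
(325, 185) [0.4993 0.0925]
(239, 184) [0.5068 0.2224]
(371, 185) [0.4961 0.0231]
[[429.   29.4]
 [563.3  23.1]
 [572.6 221.6]
 [438.3 227.9]]
noz 255 [ 0.4931 -0.0456  0.187 ] [ 0.5177 -0.0299  0.1931]
[[-0.046 -0.961 -0.273  0.604]
 [-0.999  0.044  0.013  0.186]
 [-0.001  0.273 -0.962  0.426]
 [ 0.     0.     0.     1.   ]]
```

View pics/c2.png

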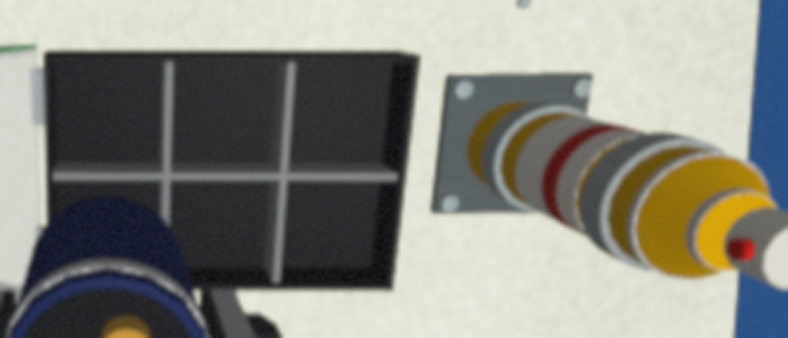

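Call:
servo_tool(steps=[{"tx": 0.15, "ty": -0.15, "tz": -4, "yaw": 0, "claw": 3.5}, {"tx": 0, "ty": 0, "tz": -4.5, "yaw": 0, "claw": 3.5}, {"tx": 0, "ty": 0, "tz": -4.5, "yaw": 0, "claw": 3.5}, {"tx": 0, "ty": 0, "tz": -4.5, "yaw": 0, "claw": 3.5}, {"tx": 0, "ty": 0, "tz": -3.5, "yaw": 0, "claw": 3.5}, {"tx": 0, "ty": 0, "tz": -2.5, "yaw": 0, "claw": 3.5}, {"tx": 0, "ty": 0, "tz": -0.8, "yaw": 0, "claw": 3.5}, {"tx": 0, "ty": 0, "tz": -0.1, "yaw": 0, "claw": 3.5}, {"tx": 0, "ty": 0, "tz": 0, "yaw": 0, "claw": 3.5}, {"tx": 0, "ty": 0, "tz": 0, "yaw": 0, "claw": 3.5}])

```text
time_s: 5.9
position: [0.5379, 0.1848, 0.0592]
tool_rot: [[0.999, -0.05, 0.002], [-0.05, -0.999, 0.0], [0.002, -0.0, -1.0]]
ft_force: [-0.1, -0.3, -1.2]
grip_width: 0.0388
gripper_force: 40.6
```

Call:
servo_tool(steps=[{"tx": 0, "ty": 0.2, "tz": -0.1, "yaw": 0, "claw": 3.5}, {"tx": 0, "ty": 0, "tz": -0.05, "yaw": 0, "claw": 3.5}, {"tx": 0, "ty": 0, "tz": 0, "yaw": 0, "claw": 3.5}])

```text
time_s: 6.2
position: [0.538, 0.1869, 0.0584]
tool_rot: [[0.999, -0.05, 0.002], [-0.05, -0.999, -0.001], [0.002, 0.001, -1.0]]
ft_force: [-1.3, -2.1, 9.2]
grip_width: 0.0386
gripper_force: 41.8
```

Call:
servo_tool(steps=[{"tx": 0, "ty": 0, "tz": 0, "yaw": 0, "claw": 5.6}, {"tx": 0, "ty": 0, "tz": 0, "yaw": 0, "claw": 5.6}, {"tx": 0, "ty": 0, "tz": 0, "yaw": 0, "claw": 5.6}, {"tx": 0, "ty": 0, "tz": 2, "yaw": 0, "claw": 5.6}, {"tx": 0, "ty": 0, "tz": 4.5, "yaw": 0, "claw": 5.6}, {"tx": 0, "ty": 0, "tz": 4.5, "yaw": 0, "claw": 7}, {"tx": 0, "ty": 0, "tz": 4.5, "yaw": 0, "claw": 7}, {"tx": 0, "ty": 0, "tz": 4.5, "yaw": 0, "claw": 7}, {"tx": -0.73, "ty": -4.4, "tz": 2, "yaw": 0.3, "claw": 7}, {"tx": -0.73, "ty": -4.4, "tz": 0, "yaw": 0.3, "claw": 7}, {"tx": -0.73, "ty": -4.4, "tz": 0, "yaw": 0.3, "claw": 7}, {"tx": -0.73, "ty": -4.4, "tz": 0, "yaw": 0.3, "claw": 7}, {"tx": -0.73, "ty": -4.4, "tz": 0, "yaw": 0.3, "claw": 7}, {"tx": -0.73, "ty": -4.4, "tz": 0, "yaw": 0.3, "claw": 7}, {"tx": -0.73, "ty": -4.4, "tz": 0, "yaw": 0.3, "claw": 7}, {"tx": -0.73, "ty": -4.4, "tz": 0, "yaw": 0.3, "claw": 7}, {"tx": -0.73, "ty": -4.4, "tz": 0, "yaw": 0.4, "claw": 7}, {"tx": -0.73, "ty": -4.4, "tz": 0, "yaw": 0, "claw": 7}, {"tx": 0, "ty": -0.6, "tz": 0, "yaw": 0, "claw": 7}, {"tx": 0, "ty": 0, "tz": 0, "yaw": 0, "claw": 7}])

```text
time_s: 8.2
position: [0.4641, -0.2597, 0.2764]
tool_rot: [[1.0, -0.003, -0.0], [-0.003, -1.0, 0.001], [-0.0, -0.001, -1.0]]
ft_force: [-0.2, 0.1, 0.2]
grip_width: 0.0697
gripper_force: 0.0
```

```bash
cat > chk.py <<'E'
from h import *
o=env.observe();print(o['time_s'],o['position'],o['tool_rot'].round(3)[0],o['grip_width'],o['ft_force'])
print('w',caps(snap('wrist','wl'),lo=.0525,hi=.0585))
s=snap('top','tl');print('t',caps(s),'\ntray',caps(s,(.4,.6,0,.25),.05,.075))
E
python3 chk.py
```

```text
8.2 [ 0.46410245 -0.2597416   0.2763845 ] [ 1.    -0.003 -0.   ] 0.06965433561368163 [-0.24346799  0.06012423  0.174452  ]
w [(array([ 474.1, -359.3]), 19.9, 639), (array([ 464.9, -258.9]), 20.0, 630), (array([ 388.9, -373.2]), 20.2, 489)]
t [] 
tray [(array([536.7, 186.2]), 19.9, 150)]
```

Call:
servo_tool(steps=[{"tx": 0.08, "ty": 0.08, "tz": -4, "yaw": 0, "claw": 7}, {"tx": 0, "ty": 0, "tz": -4.5, "yaw": 0, "claw": 7}, {"tx": 0, "ty": 0, "tz": -4.5, "yaw": 0, "claw": 7}, {"tx": 0, "ty": 0, "tz": -4.5, "yaw": 0, "claw": 7}, {"tx": 0, "ty": 0, "tz": -3, "yaw": 0, "claw": 7}, {"tx": 0, "ty": 0, "tz": -1.8, "yaw": 0, "claw": 7}, {"tx": 0, "ty": 0, "tz": 0, "yaw": 0, "claw": 7}, {"tx": 0, "ty": 0, "tz": 0, "yaw": 0, "claw": 3.5}, {"tx": 0, "ty": 0, "tz": 0, "yaw": 0, "claw": 3.5}, {"tx": 0, "ty": 0, "tz": 0, "yaw": 0, "claw": 3.5}, {"tx": 0, "ty": 0, "tz": 0, "yaw": 0, "claw": 3.5}, {"tx": 0, "ty": 0, "tz": 0, "yaw": 0, "claw": 3.5}])

```text
time_s: 9.5
position: [0.4659, -0.2582, 0.0555]
tool_rot: [[1.0, -0.001, 0.003], [-0.001, -1.0, -0.001], [0.003, 0.001, -1.0]]
ft_force: [-0.3, 2.1, 7.2]
grip_width: 0.0392
gripper_force: 40.1
```

Call:
servo_tool(steps=[{"tx": 0, "ty": 0, "tz": 2, "yaw": 0, "claw": 3.5}, {"tx": 0, "ty": 0, "tz": 4, "yaw": 0, "claw": 3.5}, {"tx": 0, "ty": 0, "tz": 5, "yaw": 0, "claw": 3.5}, {"tx": 0, "ty": 0, "tz": 5, "yaw": 0, "claw": 3.5}, {"tx": 0, "ty": 0, "tz": 5, "yaw": 0, "claw": 3.5}, {"tx": 0, "ty": 0, "tz": 4, "yaw": 0, "claw": 3.5}, {"tx": 0.05, "ty": 4, "tz": 0, "yaw": -0.28, "claw": 3.5}, {"tx": 0.05, "ty": 4.5, "tz": 0, "yaw": -0.28, "claw": 3.5}, {"tx": 0.05, "ty": 4.5, "tz": 0, "yaw": -0.28, "claw": 3.5}, {"tx": 0.05, "ty": 4.5, "tz": 0, "yaw": -0.28, "claw": 3.5}, {"tx": 0.05, "ty": 4.5, "tz": 0, "yaw": -0.28, "claw": 3.5}, {"tx": 0.05, "ty": 4.5, "tz": 0, "yaw": -0.28, "claw": 3.5}, {"tx": 0.05, "ty": 4.5, "tz": 0, "yaw": -0.28, "claw": 3.5}, {"tx": 0.05, "ty": 4.5, "tz": 0, "yaw": -0.28, "claw": 3.5}, {"tx": 0.05, "ty": 4.5, "tz": 0, "yaw": -0.28, "claw": 3.5}, {"tx": 0.05, "ty": 4.5, "tz": 0, "yaw": -0.28, "claw": 3.5}, {"tx": 0, "ty": 0.4, "tz": 0, "yaw": 0, "claw": 3.5}, {"tx": 0, "ty": 0, "tz": 0, "yaw": 0, "claw": 3.5}, {"tx": 0, "ty": 0, "tz": 0, "yaw": 0, "claw": 3.5}])

```text
time_s: 11.4
position: [0.4701, 0.1902, 0.3041]
tool_rot: [[0.999, -0.051, 0.0], [-0.051, -0.999, -0.0], [0.0, 0.0, -1.0]]
ft_force: [0.8, -0.2, -0.4]
grip_width: 0.0387
gripper_force: 41.0
```

Call:
servo_tool(steps=[{"tx": 0, "ty": 0, "tz": -4, "yaw": 0, "claw": 3.5}, {"tx": 0, "ty": 0, "tz": -4.5, "yaw": 0, "claw": 3.5}, {"tx": 0, "ty": 0, "tz": -4.5, "yaw": 0, "claw": 3.5}, {"tx": 0, "ty": 0, "tz": -4.5, "yaw": 0, "claw": 3.5}, {"tx": 0, "ty": 0, "tz": -3.5, "yaw": 0, "claw": 3.5}, {"tx": 0, "ty": 0, "tz": -2.5, "yaw": 0, "claw": 3.5}, {"tx": 0, "ty": 0, "tz": -0.8, "yaw": 0, "claw": 3.5}, {"tx": 0, "ty": 0, "tz": -0.2, "yaw": 0, "claw": 3.5}, {"tx": 0, "ty": 0, "tz": 0, "yaw": 0, "claw": 3.5}, {"tx": 0, "ty": 0, "tz": 0, "yaw": 0, "claw": 3.5}])

```text
time_s: 12.4
position: [0.4709, 0.1903, 0.0598]
tool_rot: [[0.999, -0.051, 0.002], [-0.051, -0.999, 0.0], [0.002, -0.0, -1.0]]
ft_force: [0.2, -0.1, -1.2]
grip_width: 0.0386
gripper_force: 41.2
```

Call:
servo_tool(steps=[{"tx": 0, "ty": 0, "tz": -0.1, "yaw": 0, "claw": 3.5}, {"tx": 0, "ty": 0, "tz": 0, "yaw": 0, "claw": 3.5}, {"tx": 0, "ty": 0, "tz": 0, "yaw": 0, "claw": 5.6}, {"tx": 0, "ty": 0, "tz": 0, "yaw": 0, "claw": 5.6}, {"tx": 0, "ty": 0, "tz": 0, "yaw": 0, "claw": 5.6}, {"tx": 0, "ty": 0, "tz": 2, "yaw": 0, "claw": 5.6}, {"tx": 0, "ty": 0, "tz": 5, "yaw": 0, "claw": 5.6}, {"tx": 0, "ty": 0, "tz": 5, "yaw": 0, "claw": 7}, {"tx": 0, "ty": 0, "tz": 5, "yaw": 0, "claw": 7}, {"tx": 0, "ty": 0, "tz": 5, "yaw": 0, "claw": 7}])

```text
time_s: 13.4
position: [0.4696, 0.1908, 0.28]
tool_rot: [[0.999, -0.05, 0.0], [-0.05, -0.999, 0.0], [0.0, -0.0, -1.0]]
ft_force: [0.7, 1.0, -0.2]
grip_width: 0.0699
gripper_force: 0.0
```

Call:
servo_tool(steps=[{"tx": 0.03, "ty": -4, "tz": 0, "yaw": 0.28, "claw": 7}, {"tx": 0.03, "ty": -4.5, "tz": 0, "yaw": 0.28, "claw": 7}, {"tx": 0.03, "ty": -4.5, "tz": 0, "yaw": 0.28, "claw": 7}, {"tx": 0.03, "ty": -4.5, "tz": 0, "yaw": 0.28, "claw": 7}, {"tx": 0.03, "ty": -4.5, "tz": 0, "yaw": 0.28, "claw": 7}, {"tx": 0.03, "ty": -4.5, "tz": 0, "yaw": 0.28, "claw": 7}, {"tx": 0.03, "ty": -4.5, "tz": 0, "yaw": 0.28, "claw": 7}, {"tx": 0.03, "ty": -4.5, "tz": 0, "yaw": 0.28, "claw": 7}, {"tx": 0.03, "ty": -4.5, "tz": 0, "yaw": 0.28, "claw": 7}, {"tx": 0.03, "ty": -4.5, "tz": 0, "yaw": 0.28, "claw": 7}, {"tx": 0.03, "ty": -4.5, "tz": 0, "yaw": 0, "claw": 7}, {"tx": 0.03, "ty": -4.5, "tz": 0, "yaw": 0, "claw": 7}, {"tx": 0, "ty": -1.5, "tz": 0, "yaw": 0, "claw": 7}, {"tx": 0, "ty": 0, "tz": 0, "yaw": 0, "claw": 7}, {"tx": 0, "ty": 0, "tz": 0, "yaw": 0, "claw": 7}])

```text
time_s: 14.9
position: [0.4738, -0.3581, 0.2777]
tool_rot: [[1.0, -0.001, -0.0], [-0.001, -1.0, 0.001], [-0.0, -0.001, -1.0]]
ft_force: [1.2, -0.5, 0.3]
grip_width: 0.07
gripper_force: 0.0
```

```bash
python3 chk.py
```

```text
14.9 [ 0.47381306 -0.35807352  0.27768424] [ 1.    -0.001 -0.   ] 0.06999316085522245 [ 1.21757839 -0.47177707  0.25590203]
w [(array([ 473.9, -359.5]), 19.8, 625), (array([ 388.7, -373.5]), 20.1, 517)]
t [(array([ 473.3, -359.3]), 20.3, 160)] 
tray [(array([536.2, 186.3]), 20.3, 148), (array([468.5, 190.3]), 20.4, 156)]
```

Call:
servo_tool(steps=[{"tx": 0, "ty": -0.14, "tz": -4, "yaw": 0, "claw": 7}, {"tx": 0, "ty": 0, "tz": -4.5, "yaw": 0, "claw": 7}, {"tx": 0, "ty": 0, "tz": -4.5, "yaw": 0, "claw": 7}, {"tx": 0, "ty": 0, "tz": -4.5, "yaw": 0, "claw": 7}, {"tx": 0, "ty": 0, "tz": -3, "yaw": 0, "claw": 7}, {"tx": 0, "ty": 0, "tz": -1.8, "yaw": 0, "claw": 7}, {"tx": 0, "ty": 0, "tz": 0, "yaw": 0, "claw": 7}, {"tx": 0, "ty": 0, "tz": 0, "yaw": 0, "claw": 3.5}, {"tx": 0, "ty": 0, "tz": 0, "yaw": 0, "claw": 3.5}, {"tx": 0, "ty": 0, "tz": 0, "yaw": 0, "claw": 3.5}, {"tx": 0, "ty": 0, "tz": 0, "yaw": 0, "claw": 3.5}, {"tx": 0, "ty": 0, "tz": 0, "yaw": 0, "claw": 3.5}])

```text
time_s: 16.2
position: [0.4744, -0.3608, 0.0568]
tool_rot: [[1.0, -0.001, 0.002], [-0.001, -1.0, -0.002], [0.002, 0.002, -1.0]]
ft_force: [0.5, 2.5, 6.9]
grip_width: 0.0384
gripper_force: 40.2
```

Call:
servo_tool(steps=[{"tx": 0, "ty": 0, "tz": 2, "yaw": 0, "claw": 3.5}, {"tx": 0, "ty": 0, "tz": 4, "yaw": 0, "claw": 3.5}, {"tx": 0, "ty": 0, "tz": 5, "yaw": 0, "claw": 3.5}, {"tx": 0, "ty": 0, "tz": 5, "yaw": 0, "claw": 3.5}, {"tx": 0, "ty": 0, "tz": 5, "yaw": 0, "claw": 3.5}, {"tx": 0, "ty": 0, "tz": 4, "yaw": 0, "claw": 3.5}, {"tx": 0.56, "ty": 4.1, "tz": 0, "yaw": -0.28, "claw": 3.5}, {"tx": 0.56, "ty": 4.1, "tz": 0, "yaw": -0.28, "claw": 3.5}, {"tx": 0.56, "ty": 4.1, "tz": 0, "yaw": -0.28, "claw": 3.5}, {"tx": 0.56, "ty": 4.1, "tz": 0, "yaw": -0.28, "claw": 3.5}, {"tx": 0.56, "ty": 4.1, "tz": 0, "yaw": -0.28, "claw": 3.5}, {"tx": 0.56, "ty": 4.1, "tz": 0, "yaw": -0.28, "claw": 3.5}, {"tx": 0.56, "ty": 4.1, "tz": 0, "yaw": -0.28, "claw": 3.5}, {"tx": 0.56, "ty": 4.1, "tz": 0, "yaw": -0.28, "claw": 3.5}, {"tx": 0.56, "ty": 4.1, "tz": 0, "yaw": -0.28, "claw": 3.5}, {"tx": 0.56, "ty": 4.1, "tz": 0, "yaw": -0.28, "claw": 3.5}, {"tx": 0, "ty": 0.7, "tz": 0, "yaw": 0, "claw": 3.5}, {"tx": 0, "ty": 0, "tz": 0, "yaw": 0, "claw": 3.5}, {"tx": 0, "ty": 0, "tz": 0, "yaw": 0, "claw": 3.5}])

```text
time_s: 18.1
position: [0.5296, 0.0558, 0.3051]
tool_rot: [[0.999, -0.05, 0.0], [-0.05, -0.999, -0.0], [0.0, 0.0, -1.0]]
ft_force: [0.8, 0.2, -1.7]
grip_width: 0.0385
gripper_force: 40.7
```

Call:
servo_tool(steps=[{"tx": 0, "ty": 0, "tz": -4, "yaw": 0, "claw": 3.5}, {"tx": 0, "ty": 0, "tz": -4.5, "yaw": 0, "claw": 3.5}, {"tx": 0, "ty": 0, "tz": -4.5, "yaw": 0, "claw": 3.5}, {"tx": 0, "ty": 0, "tz": -4.5, "yaw": 0, "claw": 3.5}, {"tx": 0, "ty": 0, "tz": -3.5, "yaw": 0, "claw": 3.5}, {"tx": 0, "ty": 0, "tz": -2.5, "yaw": 0, "claw": 3.5}, {"tx": 0, "ty": 0, "tz": -0.8, "yaw": 0, "claw": 3.5}, {"tx": 0, "ty": 0, "tz": -0.2, "yaw": 0, "claw": 3.5}, {"tx": 0, "ty": 0, "tz": 0, "yaw": 0, "claw": 3.5}, {"tx": 0, "ty": 0, "tz": 0, "yaw": 0, "claw": 3.5}])

```text
time_s: 19.1
position: [0.5304, 0.0556, 0.0607]
tool_rot: [[0.999, -0.051, 0.002], [-0.051, -0.999, -0.0], [0.002, 0.0, -1.0]]
ft_force: [-0.6, -0.2, -1.6]
grip_width: 0.0384
gripper_force: 41.1
```

Call:
servo_tool(steps=[{"tx": 0, "ty": 0, "tz": -0.1, "yaw": 0, "claw": 3.5}, {"tx": 0, "ty": 0, "tz": 0, "yaw": 0, "claw": 3.5}, {"tx": 0, "ty": 0, "tz": 0, "yaw": 0, "claw": 5.6}, {"tx": 0, "ty": 0, "tz": 0, "yaw": 0, "claw": 5.6}, {"tx": 0, "ty": 0, "tz": 0, "yaw": 0, "claw": 5.6}, {"tx": 0, "ty": 0, "tz": 2, "yaw": 0, "claw": 5.6}, {"tx": 0, "ty": 0, "tz": 5, "yaw": 0, "claw": 5.6}, {"tx": 0, "ty": 0, "tz": 5, "yaw": 0, "claw": 5.6}, {"tx": 0, "ty": 0, "tz": 5, "yaw": 0, "claw": 7}, {"tx": 0, "ty": 0, "tz": 5, "yaw": 0, "claw": 7}])

```text
time_s: 20.1
position: [0.5293, 0.0566, 0.281]
tool_rot: [[0.999, -0.05, 0.0], [-0.05, -0.999, 0.0], [0.0, -0.0, -1.0]]
ft_force: [0.8, 0.3, -0.7]
grip_width: 0.0699
gripper_force: 0.0
```

Call:
servo_tool(steps=[{"tx": -1.41, "ty": -4.29, "tz": 0, "yaw": 0.28, "claw": 7}, {"tx": -1.41, "ty": -4.29, "tz": 0, "yaw": 0.28, "claw": 7}, {"tx": -1.41, "ty": -4.29, "tz": 0, "yaw": 0.28, "claw": 7}, {"tx": -1.41, "ty": -4.29, "tz": 0, "yaw": 0.28, "claw": 7}, {"tx": -1.41, "ty": -4.29, "tz": 0, "yaw": 0.28, "claw": 7}, {"tx": -1.41, "ty": -4.29, "tz": 0, "yaw": 0.28, "claw": 7}, {"tx": -1.41, "ty": -4.29, "tz": 0, "yaw": 0.28, "claw": 7}, {"tx": -1.41, "ty": -4.29, "tz": 0, "yaw": 0.28, "claw": 7}, {"tx": -1.41, "ty": -4.29, "tz": 0, "yaw": 0.28, "claw": 7}, {"tx": -1.41, "ty": -4.29, "tz": 0, "yaw": 0.28, "claw": 7}, {"tx": 0, "ty": 0, "tz": 0, "yaw": 0, "claw": 7}, {"tx": 0, "ty": 0, "tz": 0, "yaw": 0, "claw": 7}, {"tx": 0, "ty": 0, "tz": 0, "yaw": 0, "claw": 7}])

```text
time_s: 21.4
position: [0.389, -0.3716, 0.2788]
tool_rot: [[1.0, -0.0, -0.0], [-0.0, -1.0, 0.0], [-0.0, -0.0, -1.0]]
ft_force: [0.1, -0.1, -0.2]
grip_width: 0.0703
gripper_force: 0.0
```

```bash
python3 chk.py
```

```text
21.4 [ 0.38903911 -0.37162888  0.27879922] [ 1. -0. -0.] 0.07031576165428222 [ 0.09742367 -0.07050841 -0.16856655]
w [(array([ 426.4, -330.8]), 19.9, 675)]
t [(array([ 425.3, -330.7]), 20.5, 166)] 
tray [(array([536.8, 186.6]), 20.1, 150), (array([528.5,  55.4]), 20.1, 151), (array([468.4, 190.3]), 20.2, 153)]
```

The last capacitor was knocked to (0.426, -0.331) and is still upright. I'm re-aiming.

Call:
servo_tool(steps=[{"tx": 1.87, "ty": 2.04, "tz": 0, "yaw": 0, "claw": 7}, {"tx": 1.87, "ty": 2.04, "tz": 0, "yaw": 0, "claw": 7}, {"tx": 0, "ty": 0, "tz": 0, "yaw": 0, "claw": 7}, {"tx": 0, "ty": 0, "tz": 0, "yaw": 0, "claw": 7}])

```text
time_s: 21.9
position: [0.4266, -0.3308, 0.279]
tool_rot: [[1.0, 0.001, 0.0], [0.001, -1.0, -0.0], [0.0, 0.0, -1.0]]
ft_force: [-1.0, 0.1, 0.9]
grip_width: 0.0702
gripper_force: 0.0
```

```bash
python3 chk.py
```

```text
21.9 [ 0.42658537 -0.33081899  0.27904184] [1.    0.001 0.   ] 0.07023986412217914 [-1.02430333  0.06085444  0.85543305]
w [(array([ 426.6, -330.8]), 19.9, 621)]
t [(array([ 425.8, -331. ]), 20.4, 129)] 
tray [(array([536.4, 186.1]), 19.8, 149), (array([528.8,  55. ]), 20.2, 150), (array([468.4, 189.8]), 20.2, 152)]
```

View pics/wl.png

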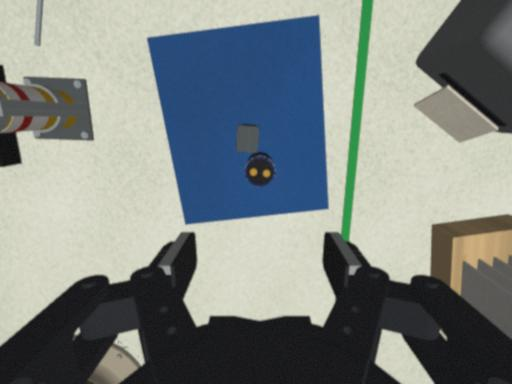

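The one remaining capacitor stands upright at (260,169), close by the transformer at (247,138). The gripper is centred over it.

Call:
servo_tool(steps=[{"tx": 0, "ty": 0, "tz": -4, "yaw": 0, "claw": 7}, {"tx": 0, "ty": 0, "tz": -4.5, "yaw": 0, "claw": 7}, {"tx": 0, "ty": 0, "tz": -4.5, "yaw": 0, "claw": 7}, {"tx": 0, "ty": 0, "tz": -4.5, "yaw": 0, "claw": 7}, {"tx": 0, "ty": 0, "tz": -3, "yaw": 0, "claw": 7}, {"tx": 0, "ty": 0, "tz": -2, "yaw": 0, "claw": 7}, {"tx": 0, "ty": 0, "tz": 0, "yaw": 0, "claw": 7}, {"tx": 0, "ty": 0, "tz": 0, "yaw": 0, "claw": 3.5}, {"tx": 0, "ty": 0, "tz": 0, "yaw": 0, "claw": 3.5}, {"tx": 0, "ty": 0, "tz": 0, "yaw": 0, "claw": 3.5}, {"tx": 0, "ty": 0, "tz": 0, "yaw": 0, "claw": 3.5}, {"tx": 0, "ty": 0, "tz": 0, "yaw": 0, "claw": 3.5}])

```text
time_s: 23.2
position: [0.4266, -0.3325, 0.0555]
tool_rot: [[1.0, -0.001, 0.002], [-0.001, -1.0, -0.003], [0.002, 0.003, -1.0]]
ft_force: [-0.5, 0.1, 6.6]
grip_width: 0.0383
gripper_force: 40.6
```

Call:
servo_tool(steps=[{"tx": 0, "ty": 0, "tz": 2, "yaw": 0, "claw": 3.5}, {"tx": 0, "ty": 0, "tz": 4, "yaw": 0, "claw": 3.5}, {"tx": 0, "ty": 0, "tz": 5, "yaw": 0, "claw": 3.5}, {"tx": 0, "ty": 0, "tz": 5, "yaw": 0, "claw": 3.5}, {"tx": 0, "ty": 0, "tz": 5, "yaw": 0, "claw": 3.5}, {"tx": 0, "ty": 0, "tz": 4, "yaw": 0, "claw": 3.5}, {"tx": 0.38, "ty": 3.9, "tz": 0, "yaw": -0.28, "claw": 3.5}, {"tx": 0.38, "ty": 3.9, "tz": 0, "yaw": -0.28, "claw": 3.5}, {"tx": 0.38, "ty": 3.9, "tz": 0, "yaw": -0.28, "claw": 3.5}, {"tx": 0.38, "ty": 3.9, "tz": 0, "yaw": -0.28, "claw": 3.5}, {"tx": 0.38, "ty": 3.9, "tz": 0, "yaw": -0.28, "claw": 3.5}, {"tx": 0.38, "ty": 3.9, "tz": 0, "yaw": -0.28, "claw": 3.5}, {"tx": 0.38, "ty": 3.9, "tz": 0, "yaw": -0.28, "claw": 3.5}, {"tx": 0.38, "ty": 3.9, "tz": 0, "yaw": -0.28, "claw": 3.5}, {"tx": 0.38, "ty": 3.9, "tz": 0, "yaw": -0.28, "claw": 3.5}, {"tx": 0.38, "ty": 3.9, "tz": 0, "yaw": -0.28, "claw": 3.5}, {"tx": 0, "ty": 0, "tz": 0, "yaw": 0, "claw": 3.5}, {"tx": 0, "ty": 0, "tz": 0, "yaw": 0, "claw": 3.5}, {"tx": 0, "ty": 0, "tz": 0, "yaw": 0, "claw": 3.5}])

```text
time_s: 25.1
position: [0.4641, 0.0576, 0.3041]
tool_rot: [[0.999, -0.051, 0.0], [-0.051, -0.999, -0.0], [0.0, 0.0, -1.0]]
ft_force: [-0.8, 0.1, -1.6]
grip_width: 0.0385
gripper_force: 40.7
```

Call:
servo_tool(steps=[{"tx": 0, "ty": 0.1, "tz": -4, "yaw": 0, "claw": 3.5}, {"tx": 0, "ty": 0, "tz": -4.5, "yaw": 0, "claw": 3.5}, {"tx": 0, "ty": 0, "tz": -4.5, "yaw": 0, "claw": 3.5}, {"tx": 0, "ty": 0, "tz": -4.5, "yaw": 0, "claw": 3.5}, {"tx": 0, "ty": 0, "tz": -3.5, "yaw": 0, "claw": 3.5}, {"tx": 0, "ty": 0, "tz": -2.5, "yaw": 0, "claw": 3.5}, {"tx": 0, "ty": 0, "tz": -0.8, "yaw": 0, "claw": 3.5}, {"tx": 0, "ty": 0, "tz": -0.2, "yaw": 0, "claw": 3.5}, {"tx": 0, "ty": 0, "tz": 0, "yaw": 0, "claw": 3.5}, {"tx": 0, "ty": 0, "tz": 0, "yaw": 0, "claw": 3.5}])

```text
time_s: 26.1
position: [0.4648, 0.0587, 0.0596]
tool_rot: [[0.999, -0.051, 0.002], [-0.051, -0.999, -0.0], [0.002, 0.0, -1.0]]
ft_force: [-0.0, -0.4, -1.5]
grip_width: 0.0383
gripper_force: 41.6
```

Call:
servo_tool(steps=[{"tx": 0, "ty": 0, "tz": -0.1, "yaw": 0, "claw": 3.5}, {"tx": 0, "ty": 0, "tz": 0, "yaw": 0, "claw": 3.5}, {"tx": 0, "ty": 0, "tz": 0, "yaw": 0, "claw": 5.6}, {"tx": 0, "ty": 0, "tz": 0, "yaw": 0, "claw": 5.6}, {"tx": 0, "ty": 0, "tz": 0, "yaw": 0, "claw": 5.6}, {"tx": 0, "ty": 0, "tz": 2, "yaw": 0, "claw": 5.6}, {"tx": 0, "ty": 0, "tz": 5, "yaw": 0, "claw": 5.6}, {"tx": 0, "ty": 0, "tz": 5, "yaw": 0, "claw": 5.6}, {"tx": 0, "ty": 0, "tz": 5, "yaw": 0, "claw": 5.6}, {"tx": 0, "ty": 0, "tz": 5, "yaw": 0, "claw": 0}, {"tx": -1.5, "ty": -3.6, "tz": 3, "yaw": 0, "claw": 0}, {"tx": -1.5, "ty": -3.6, "tz": 0, "yaw": 0, "claw": 0}, {"tx": -1.5, "ty": -3.6, "tz": 0, "yaw": 0, "claw": 0}, {"tx": 0, "ty": 0, "tz": 0, "yaw": 0, "claw": 0}, {"tx": 0, "ty": 0, "tz": 0, "yaw": 0, "claw": 0}])

```text
time_s: 27.6
position: [0.419, -0.0491, 0.3078]
tool_rot: [[0.999, -0.052, 0.0], [-0.052, -0.999, 0.0], [0.0, -0.0, -1.0]]
ft_force: [-0.0, 0.3, 1.3]
grip_width: 0.0003
gripper_force: 0.0
```

```bash
python3 chk.py
python3 - <<'E'
from h import *
for t in('wl','tl'):
  s=load(t);P=cloud(s);x,y,z=P[...,0],P[...,1],P[...,2];k=(s['d']>0)&(z>.186)&(z<.198)&(x>.47)&(x<.54)&(y<-.02)&(y>-.08);q=P[k]
  if len(q):print(len(q),cv2.minEnclosingCircle((q[:,:2]*1000).astype(np.float32)),q[:,2].mean())
E
```

```text
27.6 [ 0.41901474 -0.04907138  0.30784481] [ 0.999 -0.052  0.   ] 0.00031994937458584036 [-0.01684672  0.28143032  1.2960895 ]
w []
t [] 
tray [(array([536.8, 186. ]), 20.1, 149), (array([528.3,  55.7]), 20.3, 150), (array([468.1, 190.2]), 20.4, 157), (array([462.7,  58.9]), 19.9, 149)]
787 ((504.8520202636719, -45.41543960571289), 14.480449676513672) 0.19127630930574452
1 ((506.1959228515625, -32.91044998168945), 9.999999747378752e-05) 0.18977432648895398
```

View pics/wl.png

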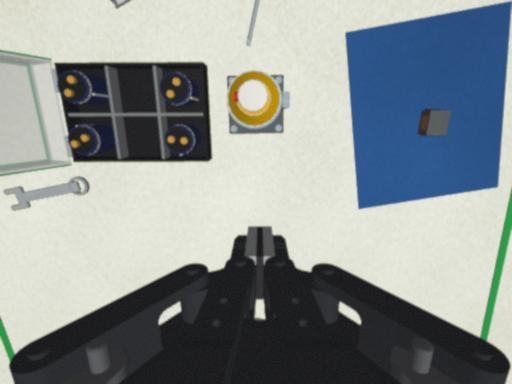

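All four are in separate cells with terminals up, and the mat holds only the transformer at (435,122). The nozzle cap is white at about (254,96).

Run:
```python
from h import *
s=load('wl');im=s['im'].astype(int);P=cloud(s)
k=(im.min(-1)>170)&(im.max(-1)-im.min(-1)<30);k[:70]=0;k[125:]=0;k[:,:230]=0;k[:,275:]=0
k&=(P[...,2]>.18);v,u=np.nonzero(k);print(len(u),u.mean(),v.mean(),ray(s,u.mean(),v.mean(),.192),P[k].min(0),P[k].max(0))
```

```text
697 252.3012912482066 95.07890961262554 [ 0.50503575 -0.04707998  0.192     ] [ 0.48751461 -0.05870472  0.18923092] [ 0.51708977 -0.03508908  0.43105998]
```

Call:
servo_tool(steps=[{"tx": 4.3, "ty": 0.1, "tz": 0, "yaw": 0, "claw": 0}, {"tx": 4.35, "ty": 0, "tz": 0, "yaw": 0, "claw": 0}, {"tx": 0, "ty": 0, "tz": -4, "yaw": 0, "claw": 0}, {"tx": 0, "ty": 0, "tz": -3.5, "yaw": 0, "claw": 0}, {"tx": 0, "ty": 0, "tz": -1, "yaw": 0, "claw": 0}, {"tx": 0, "ty": 0, "tz": 0, "yaw": 0, "claw": 0}, {"tx": 0, "ty": 0, "tz": 0, "yaw": 0, "claw": 0}])

```text
time_s: 28.4
position: [0.5064, -0.0475, 0.2244]
tool_rot: [[0.999, -0.049, 0.002], [-0.049, -0.999, -0.001], [0.002, 0.001, -1.0]]
ft_force: [1.0, -0.5, 0.8]
grip_width: 0.0001
gripper_force: 0.0
```

Call:
servo_tool(steps=[{"tx": 0, "ty": 0, "tz": -0.7, "yaw": 0, "claw": 0}, {"tx": 0, "ty": 0, "tz": -0.5, "yaw": 0, "claw": 0}, {"tx": 0, "ty": 0, "tz": -0.4, "yaw": 0, "claw": 0}, {"tx": 0, "ty": 0, "tz": -0.3, "yaw": 0, "claw": 0}, {"tx": 0, "ty": 0, "tz": -0.1, "yaw": 0, "claw": 0}])

```text
time_s: 28.9
position: [0.506, -0.0478, 0.2048]
tool_rot: [[0.999, -0.05, 0.003], [-0.05, -0.999, -0.001], [0.003, 0.001, -1.0]]
ft_force: [-6.6, 2.4, 24.1]
grip_width: -0.0001
gripper_force: 12.2
```

Fully down: TCP at 0.2048 with the force risen to 24 N. Letting go.

Call:
servo_tool(steps=[{"tx": 0, "ty": 0, "tz": 0.1, "yaw": 0, "claw": 0}, {"tx": 0, "ty": 0, "tz": 0.8, "yaw": 0, "claw": 0}, {"tx": 0, "ty": 0, "tz": 3, "yaw": 0, "claw": 0}, {"tx": 0, "ty": 0, "tz": 4, "yaw": 0, "claw": 0}, {"tx": -4, "ty": 0, "tz": 3, "yaw": 0, "claw": 0}, {"tx": -5, "ty": 0, "tz": 0, "yaw": 0, "claw": 0}, {"tx": 0, "ty": 0, "tz": 0, "yaw": 0, "claw": 0}, {"tx": 0, "ty": 0, "tz": 0, "yaw": 0, "claw": 0}])

```text
time_s: 29.7
position: [0.4151, -0.0477, 0.3123]
tool_rot: [[0.999, -0.051, 0.001], [-0.051, -0.999, -0.0], [0.001, 0.0, -1.0]]
ft_force: [0.2, 0.3, -0.3]
grip_width: -0.0
gripper_force: 0.0
```

```bash
python3 chk.py
python3 - <<'E'
from h import *
s=load('wl');P=cloud(s);x,y,z=P[...,0],P[...,1],P[...,2];k=(s['d']>0)&(z>.18)&(z<.198)&(abs(x-.5055)<.006)&(abs(y+.048)<.006);print('noztop',k.sum(),np.median(z[k]))
for t,n in(('scene','sc3'),('top','tp3')):
  s=snap(t,n);P=cloud(s);k=(s['d']>0)&(P[...,2]>.06)&(P[...,0]>.38)&(P[...,0]<.62)&(P[...,1]>.22)&(P[...,1]<.5);Q=P[k]
  print(t,len(Q));
  if len(Q):
    for h in np.arange(.06,.3,.02):
      q=Q[abs(Q[:,2]-h)<.01]
      if len(q):print(h.round(2),len(q),q[:,0].min().round(3),q[:,0].max().round(3),q[:,1].min().round(3),q[:,1].max().round(3))
a=cv2.imread('pics/sc3.png');cv2.imwrite('pics/sc3c.png',cv2.resize(a[110:240,220:420],None,fx=4,fy=4,interpolation=cv2.INTER_CUBIC))
E
```

```text
29.7 [ 0.4150864  -0.04769298  0.31233967] [ 0.999 -0.051  0.001] -4.497501241363908e-06 [ 0.24965038  0.31848062 -0.27923274]
w []
t [] 
tray [(array([536. , 186.7]), 20.1, 150), (array([528.6,  55.3]), 20.2, 151), (array([468.3, 190.2]), 20.3, 157), (array([462.7,  58.8]), 19.9, 147)]
noztop 210 0.19163228590484666
scene 1990
0.06 111 0.432 0.584 0.243 0.307
0.08 226 0.434 0.586 0.248 0.318
0.1 215 0.436 0.587 0.255 0.323
0.12 254 0.434 0.587 0.265 0.336
0.14 239 0.432 0.589 0.274 0.344
0.16 175 0.439 0.587 0.284 0.349
0.18 150 0.435 0.589 0.293 0.356
0.2 261 0.437 0.589 0.304 0.372
0.22 359 0.44 0.588 0.315 0.361
top 2534
0.06 140 0.433 0.577 0.238 0.302
0.08 272 0.433 0.578 0.243 0.31
0.1 299 0.434 0.579 0.253 0.32
0.12 316 0.434 0.579 0.262 0.329
0.14 325 0.434 0.58 0.272 0.339
0.16 150 0.435 0.58 0.281 0.345
0.18 49 0.435 0.581 0.29 0.356
0.2 299 0.436 0.582 0.301 0.369
0.22 684 0.436 0.583 0.309 0.358
```

View pics/sc3c.png

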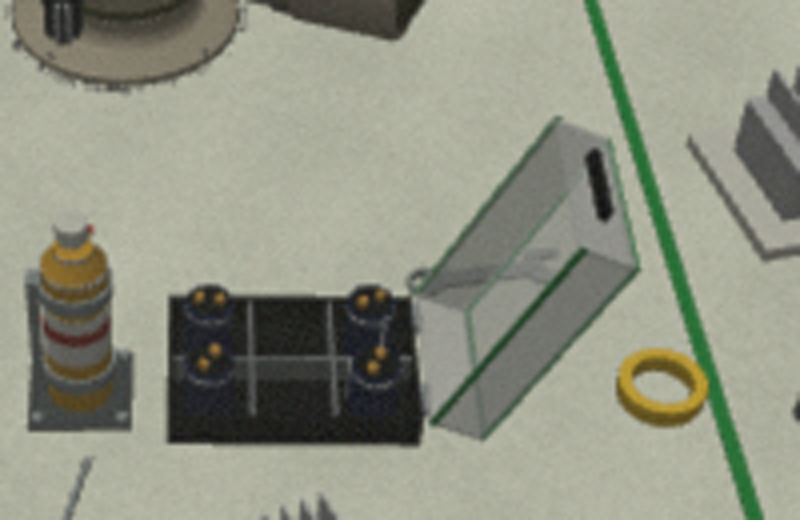

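The nozzle is back up at 0.1916. The hood leans back at about 2.02 rad. With closed fingers turned 90°, I'll go behind it and push it over along its arc.

Call:
servo_tool(steps=[{"tx": 0.9, "ty": 4.07, "tz": 0.2, "yaw": 8.2, "claw": 0}, {"tx": 0.9, "ty": 4.07, "tz": 0.2, "yaw": 8.2, "claw": 0}, {"tx": 0.9, "ty": 4.07, "tz": 0.2, "yaw": 8.2, "claw": 0}, {"tx": 0.9, "ty": 4.07, "tz": 0.2, "yaw": 8.2, "claw": 0}, {"tx": 0.9, "ty": 4.07, "tz": 0.2, "yaw": 8.2, "claw": 0}, {"tx": 0.9, "ty": 4.07, "tz": 0, "yaw": 8.2, "claw": 0}, {"tx": 0.9, "ty": 4.07, "tz": 0, "yaw": 8.2, "claw": 0}, {"tx": 0.9, "ty": 4.07, "tz": 0, "yaw": 8.2, "claw": 0}, {"tx": 0.9, "ty": 4.07, "tz": 0, "yaw": 8.2, "claw": 0}, {"tx": 0.9, "ty": 4.07, "tz": 0, "yaw": 8.2, "claw": 0}, {"tx": 0.9, "ty": 4.07, "tz": 0, "yaw": 8, "claw": 0}, {"tx": 0, "ty": 0, "tz": 0, "yaw": 0, "claw": 0}, {"tx": 0, "ty": 0, "tz": 0, "yaw": 0, "claw": 0}])

```text
time_s: 31.2
position: [0.5149, 0.401, 0.3202]
tool_rot: [[0.049, 0.999, -0.002], [0.999, -0.049, -0.001], [-0.001, -0.002, -1.0]]
ft_force: [0.6, 0.2, -0.5]
grip_width: 0.0
gripper_force: 0.0
```

Call:
servo_tool(steps=[{"tx": 0, "ty": 0, "tz": -4, "yaw": 0, "claw": 0}, {"tx": 0, "ty": 0, "tz": -4, "yaw": 0, "claw": 0}, {"tx": 0, "ty": 0, "tz": -3.7, "yaw": 0, "claw": 0}, {"tx": 0, "ty": 0, "tz": -1, "yaw": 0, "claw": 0}, {"tx": -0.05, "ty": -1, "tz": 0, "yaw": 0, "claw": 0}, {"tx": -0.05, "ty": -0.8, "tz": 0, "yaw": 0, "claw": 0}, {"tx": -0.03, "ty": -0.6, "tz": 0.2, "yaw": 0, "claw": 0}, {"tx": -0.03, "ty": -0.6, "tz": 0.4, "yaw": 0, "claw": 0}, {"tx": -0.03, "ty": -0.6, "tz": 0.4, "yaw": 0, "claw": 0}, {"tx": -0.03, "ty": -0.6, "tz": 0.4, "yaw": 0, "claw": 0}])

```text
time_s: 32.2
position: [0.5131, 0.3583, 0.2107]
tool_rot: [[0.05, 0.999, 0.003], [0.999, -0.05, 0.003], [0.003, 0.003, -1.0]]
ft_force: [2.5, 4.4, 1.9]
grip_width: 0.0
gripper_force: 2.6
```

Call:
servo_tool(steps=[{"tx": -0.03, "ty": -0.7, "tz": 0.28, "yaw": 0, "claw": 0}, {"tx": -0.03, "ty": -0.7, "tz": 0.28, "yaw": 0, "claw": 0}, {"tx": -0.03, "ty": -0.7, "tz": 0.28, "yaw": 0, "claw": 0}, {"tx": -0.03, "ty": -0.7, "tz": 0.28, "yaw": 0, "claw": 0}, {"tx": -0.03, "ty": -0.7, "tz": 0.25, "yaw": 0, "claw": 0}, {"tx": -0.03, "ty": -0.7, "tz": 0.22, "yaw": 0, "claw": 0}, {"tx": -0.03, "ty": -0.7, "tz": 0.22, "yaw": 0, "claw": 0}, {"tx": -0.03, "ty": -0.7, "tz": 0.22, "yaw": 0, "claw": 0}, {"tx": -0.03, "ty": -0.7, "tz": 0.22, "yaw": 0, "claw": 0}, {"tx": -0.03, "ty": -0.7, "tz": 0.22, "yaw": 0, "claw": 0}])

```text
time_s: 33.2
position: [0.5092, 0.2872, 0.2331]
tool_rot: [[0.05, 0.999, -0.001], [0.999, -0.05, -0.001], [-0.001, -0.001, -1.0]]
ft_force: [0.8, 2.3, -2.7]
grip_width: 0.0
gripper_force: 1.1
```

```bash
cat > hood.py <<'E'
from h import *
o=env.observe();print(o['time_s'],o['position'],o['ft_force'])
s=snap('scene','hs');P=cloud(s);H=np.array([.5056,.2274,.032]);Q=P[s['d']>0]-H
ax=np.array([.9988,-.049,0]);ay=np.array([.049,.9988,0]);a=Q@ax;b=Q@ay;c=Q[:,2]
k=(abs(a)<.07)&(c>.055)
# free edge rim: search theta so edge cluster fits: use max radius pts near edge
for th in np.arange(0,125,2.5):
    t=np.radians(th);e=np.array([-212*np.cos(t)+50*np.sin(t),212*np.sin(t)+50*np.cos(t)])/1000
    r=np.array([-212*np.cos(t),212*np.sin(t)])/1000
    n=[((np.hypot(b-p[0],c-p[1])<.005)&(abs(abs(a)-0)<.073)).sum() for p in(e,r)]
    if min(n)>2:print(th,n)
E
python3 hood.py; python3 -c "
import cv2;a=cv2.imread('pics/hs.png');cv2.imwrite('pics/hsc.png',cv2.resize(a[60:240,220:440],None,fx=3,fy=3))"
```

```text
33.2 [0.50920334 0.28717744 0.23310782] [ 0.76681085  2.25390062 -2.71320094]
90.0 [np.int64(86), np.int64(31)]
92.5 [np.int64(7), np.int64(103)]
95.0 [np.int64(8), np.int64(105)]
```

View pics/hsc.png

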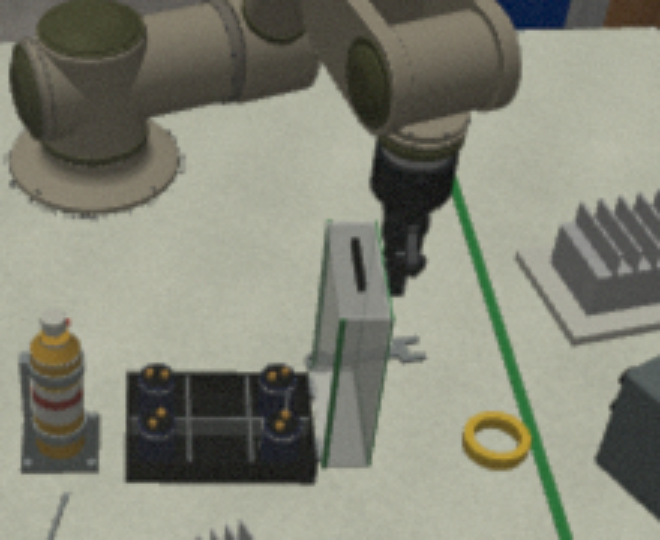

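Call:
servo_tool(steps=[{"tx": -0.04, "ty": -0.8, "tz": 0.15, "yaw": 0, "claw": 0}, {"tx": -0.04, "ty": -0.8, "tz": 0.15, "yaw": 0, "claw": 0}, {"tx": -0.04, "ty": -0.8, "tz": 0.15, "yaw": 0, "claw": 0}, {"tx": -0.04, "ty": -0.8, "tz": 0.15, "yaw": 0, "claw": 0}, {"tx": -0.04, "ty": -0.82, "tz": 0, "yaw": 0, "claw": 0}, {"tx": -0.04, "ty": -0.82, "tz": 0, "yaw": 0, "claw": 0}, {"tx": -0.04, "ty": -0.82, "tz": 0, "yaw": 0, "claw": 0}, {"tx": -0.04, "ty": -0.82, "tz": 0, "yaw": 0, "claw": 0}, {"tx": -0.04, "ty": -0.82, "tz": -0.13, "yaw": 0, "claw": 0}, {"tx": -0.04, "ty": -0.82, "tz": -0.13, "yaw": 0, "claw": 0}, {"tx": -0.04, "ty": -0.82, "tz": -0.13, "yaw": 0, "claw": 0}, {"tx": -0.04, "ty": -0.82, "tz": -0.13, "yaw": 0, "claw": 0}, {"tx": -0.04, "ty": -0.78, "tz": -0.28, "yaw": 0, "claw": 0}, {"tx": -0.04, "ty": -0.78, "tz": -0.28, "yaw": 0, "claw": 0}, {"tx": -0.04, "ty": -0.78, "tz": -0.28, "yaw": 0, "claw": 0}, {"tx": -0.04, "ty": -0.78, "tz": -0.28, "yaw": 0, "claw": 0}])

```text
time_s: 34.85
position: [0.503, 0.1586, 0.2227]
tool_rot: [[0.05, 0.999, -0.0], [0.999, -0.05, 0.0], [0.0, -0.0, -1.0]]
ft_force: [0.6, 2.0, 0.4]
grip_width: 0.0003
gripper_force: 0.6
```

```bash
python3 hood.py
```

```text
34.85 [0.50301103 0.15859379 0.22270977] [0.63914034 2.03818524 0.36706792]
52.5 [np.int64(16), np.int64(43)]
```

Call:
servo_tool(steps=[{"tx": -0.03, "ty": -0.7, "tz": -0.42, "yaw": 0, "claw": 0}, {"tx": -0.03, "ty": -0.7, "tz": -0.42, "yaw": 0, "claw": 0}, {"tx": -0.03, "ty": -0.7, "tz": -0.43, "yaw": 0, "claw": 0}, {"tx": -0.03, "ty": -0.7, "tz": -0.43, "yaw": 0, "claw": 0}, {"tx": -0.03, "ty": -0.65, "tz": -0.52, "yaw": 0, "claw": 0}, {"tx": -0.03, "ty": -0.65, "tz": -0.52, "yaw": 0, "claw": 0}, {"tx": -0.03, "ty": -0.65, "tz": -0.53, "yaw": 0, "claw": 0}, {"tx": -0.03, "ty": -0.65, "tz": -0.53, "yaw": 0, "claw": 0}, {"tx": -0.02, "ty": -0.42, "tz": -0.5, "yaw": 0, "claw": 0}, {"tx": -0.02, "ty": -0.42, "tz": -0.5, "yaw": 0, "claw": 0}, {"tx": -0.02, "ty": -0.42, "tz": -0.5, "yaw": 0, "claw": 0}, {"tx": -0.02, "ty": -0.42, "tz": -0.5, "yaw": 0, "claw": 0}, {"tx": -0.02, "ty": -0.42, "tz": -0.5, "yaw": 0, "claw": 0}, {"tx": -0.02, "ty": -0.3, "tz": -0.45, "yaw": 0, "claw": 0}, {"tx": -0.02, "ty": -0.3, "tz": -0.45, "yaw": 0, "claw": 0}, {"tx": -0.02, "ty": -0.3, "tz": -0.45, "yaw": 0, "claw": 0}, {"tx": -0.01, "ty": -0.3, "tz": -0.45, "yaw": 0, "claw": 0}, {"tx": -0.01, "ty": -0.25, "tz": -0.45, "yaw": 0, "claw": 0}, {"tx": -0.01, "ty": -0.25, "tz": -0.45, "yaw": 0, "claw": 0}])

```text
time_s: 36.8
position: [0.4987, 0.067, 0.1328]
tool_rot: [[0.05, 0.999, -0.0], [0.999, -0.05, 0.0], [0.0, -0.0, -1.0]]
ft_force: [-0.9, 0.3, 1.0]
grip_width: 0.0002
gripper_force: 0.3
```

```bash
python3 hood.py
```

```text
36.8 [0.49873147 0.06702589 0.13275012] [-0.89166234  0.2789232   1.04452772]
```

Call:
servo_tool(steps=[{"tx": -0.01, "ty": -0.12, "tz": -0.3, "yaw": 0, "claw": 0}, {"tx": -0.01, "ty": -0.12, "tz": -0.3, "yaw": 0, "claw": 0}, {"tx": -0.01, "ty": -0.12, "tz": -0.3, "yaw": 0, "claw": 0}, {"tx": -0.01, "ty": -0.12, "tz": -0.3, "yaw": 0, "claw": 0}, {"tx": 0, "ty": -0.12, "tz": -0.25, "yaw": 0, "claw": 0}, {"tx": 0, "ty": -0.1, "tz": -0.25, "yaw": 0, "claw": 0}, {"tx": 0, "ty": -0.1, "tz": -0.25, "yaw": 0, "claw": 0}, {"tx": 0, "ty": -0.1, "tz": -0.2, "yaw": 0, "claw": 0}, {"tx": 0, "ty": 0, "tz": -0.2, "yaw": 0, "claw": 0}, {"tx": 0, "ty": 0, "tz": -0.2, "yaw": 0, "claw": 0}, {"tx": 0, "ty": 0, "tz": -0.2, "yaw": 0, "claw": 0}, {"tx": 0, "ty": 0, "tz": -0.1, "yaw": 0, "claw": 0}, {"tx": 0, "ty": 0, "tz": -0.1, "yaw": 0, "claw": 0}, {"tx": 0, "ty": 0, "tz": -0.1, "yaw": 0, "claw": 0}, {"tx": 0, "ty": 0, "tz": -0.1, "yaw": 0, "claw": 0}])

```text
time_s: 38.35
position: [0.4984, 0.0582, 0.1016]
tool_rot: [[0.05, 0.999, 0.0], [0.999, -0.05, -0.0], [-0.0, 0.0, -1.0]]
ft_force: [0.4, -0.0, 1.3]
grip_width: -0.0002
gripper_force: 0.4
```

Call:
servo_tool(steps=[{"tx": 0, "ty": 0, "tz": -0.1, "yaw": 0, "claw": 0}, {"tx": 0, "ty": 0, "tz": -0.05, "yaw": 0, "claw": 0}, {"tx": 0, "ty": 0, "tz": 0, "yaw": 0, "claw": 0}])

```text
time_s: 38.65
position: [0.4984, 0.0582, 0.101]
tool_rot: [[0.05, 0.999, 0.001], [0.999, -0.05, -0.0], [-0.0, 0.001, -1.0]]
ft_force: [-3.1, -0.1, 10.2]
grip_width: -0.0
gripper_force: 5.1
```

Call:
servo_tool(steps=[{"tx": 0, "ty": 0, "tz": -0.05, "yaw": 0, "claw": 0}, {"tx": 0, "ty": 0, "tz": 0, "yaw": 0, "claw": 0}, {"tx": 0, "ty": 0, "tz": 0.5, "yaw": 0, "claw": 0}, {"tx": 0, "ty": 0, "tz": 3, "yaw": 0, "claw": 0}, {"tx": 0, "ty": 0, "tz": 5, "yaw": 0, "claw": 0}, {"tx": 0, "ty": 0, "tz": 5, "yaw": 0, "claw": 0}, {"tx": 0, "ty": 0, "tz": 5, "yaw": 0, "claw": 0}, {"tx": -4, "ty": 0, "tz": 2, "yaw": 0, "claw": 0}, {"tx": -5, "ty": 0, "tz": 0, "yaw": 0, "claw": 0}, {"tx": 0, "ty": 0, "tz": 0, "yaw": 0, "claw": 0}, {"tx": 0, "ty": 0, "tz": 0, "yaw": 0, "claw": 0}])

```text
time_s: 39.75
position: [0.4078, 0.0583, 0.3051]
tool_rot: [[0.05, 0.999, 0.001], [0.999, -0.05, -0.0], [0.0, 0.001, -1.0]]
ft_force: [0.8, 0.5, -0.2]
grip_width: 0.0002
gripper_force: 0.0
```

Run:
```python
from h import *
o=env.observe();print(o['time_s'],o['position'],o['ft_force'])
s=snap('scene','fin');t=snap('top','fint')
for s in(s,t):
  P=cloud(s);k=(s['d']>0)&(abs(P[...,0]-.5)<.05)&(P[...,1]>.02)&(P[...,1]<.22)&(P[...,2]>.065)&(P[...,2]<.15);Q=P[k]
  for y in(.03,.08,.13,.18,.21):
    q=Q[abs(Q[:,1]-y)<.015,2];print(y,len(q),np.median(q).round(4) if len(q) else None,end=' | ')
  print()
a=cv2.imread('pics/fin.png');cv2.imwrite('pics/finc.png',cv2.resize(a[100:290,60:430],None,fx=2.1,fy=2.1,interpolation=cv2.INTER_CUBIC))
```

```text
39.75 [0.40784566 0.05832982 0.30506346] [ 0.77306611  0.51053063 -0.22698871]
0.03 164 0.0812 | 0.08 217 0.0812 | 0.13 215 0.0809 | 0.18 210 0.0816 | 0.21 181 0.0815 | 
0.03 66 0.0819 | 0.08 59 0.082 | 0.13 26 0.082 | 0.18 6 0.0828 | 0.21 138 0.0824 |
```

View pics/finc.png

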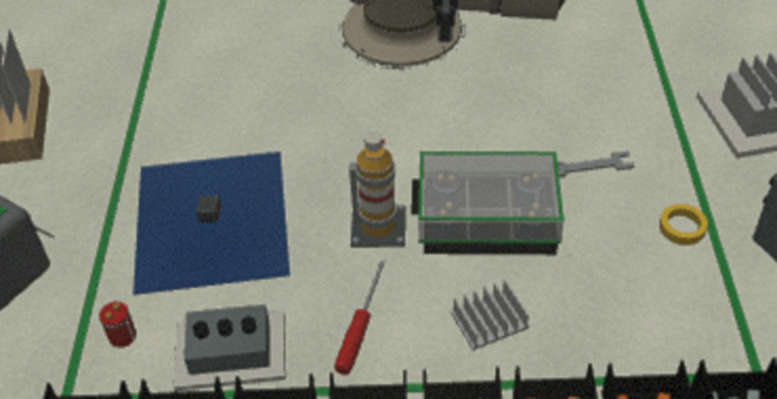

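The hood lies level at 82 mm over the four capacitors, the nozzle is up, and the other things haven't moved. I'm handing in.

```bash
python3 -c "
from rig import env
print(env.close_job())"
```

```text
the job is handed in; nothing more can be done
None
```

The job is handed in: all four capacitors on the mat stand terminals up in separate tray cells, the nozzle was pressed fully down and sprang back up, and the hood was then swung gently shut and lies level at 82 mm; the verdict was not shown.

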